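# Book out a row of bearings: scan, then hold the self-closing drawer open

## Task

Book out the front row of bearings: squeeze the red trigger of the clamped barcode scanner right in and let go of it, with the drawer still shut. Then pull the self-closing drawer out by its bar handle just until the whole yellow divider inside has come clear of the cabinet's front edge, so that the front row lies open and the stock behind the divider stays covered. Hold it there and finish while holding it, the gripper still on the handle, and leave the other things where they are.

Things in the scene. Friction and masses are not known exactly. Their poses are not given: they have to be found in the camera images.
- cabinet: low grey steel cabinet, fixed, 420 wide (y), 340 deep (x), 120 high. Origin: on the counter under the middle of its front edge; +x points back into the cabinet, z up. The front edge of its top sheet is the line x = 0, z = 110 to 120. The drawer fills the front from y = -205 to +65; the rest is a closed column with a barcode label. Red bins and a carton stand on top, fixed, 100 or more behind the edge.
- drawer (a joint): how far the self-closing drawer is out, m: 0 shut (start), grows as it is pulled to the cabinet's -x, stop at 0.24. A damped spring always pulls it shut: 3.6 N at the start plus 30 N per metre (about 7 N at the mark). White front 268 wide, 98 high, 18 thick; outer face at cabinet x = -18 when shut.
- handle (a point): middle of the drawer's steel bar handle: a round level bar 12 mm thick, 130 long parallel to the cabinet's y, centre line 90 above the counter and 45 in front of the drawer's outer face (39 clear behind the bar), open above and below. It has the cabinet's axes and moves with the drawer.
- divider_top (a point): middle of the top of the yellow cross divider clipped in the drawer (cap 10 wide in x, 250 long in y, top 90 above the counter). It has the cabinet's axes and moves with the drawer. Its place varies: 65 to 125 behind the front edge when shut, hidden below the top sheet. Just clear of the edge = this point 2 to 22 in front (cabinet -x) of the edge, best about 11.
- squeeze (a point): where to squeeze the scanner's grip: 62 above the counter, midway between the grip's back and the fully squeezed trigger's face. Axes of the scanner: x across the grip to the trigger side, y down the grip to its butt, z up. Squeeze along x: grip back at x = -18, trigger face +18 squeezed, its tip +27 let go. Grip 34 high, butt at y = +85; the barrel lies beyond y = -25, top 36 above this point.
- trigger (a joint): red sprung trigger of the scanner, a barcode gun clamped lying on its side in a fixed bracket, aimed at the cabinet's label. Rad: 0 let go, 0.24 fully squeezed on its stop (over 0.18 counts). Hinged at its barrel end, it covers y = -24 to +16 mm of squeeze, 22 high. Fully down takes about 5 N at its tip; it springs back by itself.
- labels: bystander: roll of yellow labels, 66 across, 35 high, lying on the counter beyond the scanner's butt; origin under its middle
- bushing: bystander: brass flanged bushing, 60 across its flange, 55 high, on the counter beside the drawer; origin under its middle
- carton: bystander: small brown carton 60 x 80 x 45 with a white band, on the counter in front of the drawer's right-hand end; origin under its middle
Not all that is in view belongs to the job. Of the things that look like the part that bears squeeze, the largest one is meant.

How it is judged:
By the outcome, as a careful person would: the job done as asked, in the order asked, and still so for the second after the job is handed in, while the arm keeps its last pose, push and grip.
It also fails if it takes over 45 s, if anything falls off the work surface, if the arm or the gripper's body presses on something with over 40 N, if the wrist force passes 120 N, or if a joint passes its speed limit or range.

## Robot

A 6-joint arm with a two-finger parallel gripper is mounted at the origin on the work surface. World frame = base frame: x ahead of the robot, y to its left, z up, the work surface at z = 0. Lengths are in m, angles in rad, forces in N, time in s.
With the tool pointing down it reaches from about 0.35 to 0.775 m from the base axis. Payload 7.3 kg.
Tool frame: the origin (TCP) lies midway between the tips of the shut fingers; the grasp point (between the pads) lies 19 mm behind it; z points along the fingers, y is the line along which they close (so a half turn about z gives the same grasp; the last joint's range is limited). The gripper opens to 92 mm and grips with 3 to 60 N. Pads are 19 mm wide; open, the fingers measure 130 mm over their backs; the gripper's body (75 mm by 190 mm) begins 47 mm behind the grasp point.
Start: joints at [1.185, 0.342, 1.524, -0, 1.275, -0.146], TCP at [0.125, 0.51, 0.227] pointing down, gripper open.
Joint ranges: [-2.53, 2.53], [-0.77, 2.02], [0.04, 2.7], [-1, 4.14], [0.28, 2.66], [-3.11, 3.11]. Speed limits (rad/s): [2.57, 2.57, 3.14, 3.14, 3.14, 3.14].

## Interface

Orientations are given as [roll, pitch, yaw] about the fixed x, y, z axes, in that order (R = Rz(yaw) Ry(pitch) Rx(roll)).
In Python, from cell import monitor, vision, workorder gives the robot as it stands.
- The arm moves only by the tool move_arm, never from a script. Its argument "rows" is a list of rows, each a list of 5 numbers: the shift along the world's x, y, z in mm, then the turn about the world's z in rad, then the closure, from -1 (fully open) to 1 (shut). A call has 1 to 12 rows; each row shifts and turns the commanded pose from where the row before left it; what a row does not reach is not made up. A row lasts 1/10 s, in which the tool goes at most 50 mm and 8.59 degrees, less where a joint would pass 70% of its speed; a pose out of reach is approached as far as the arm can. A call is refused whole if a number of a shift passes 50 or a number of a turn 0.15, either way. A call with a gripper value outside its range is refused whole. The fingers move at their own pace and stop on an object; "newtons" is the grip in N (left out, the last holds). Time passes only in rows, so rows that do not move let the fingers close. It gives the time, the measured TCP pose, the force, the opening and the grip force at its end, in the units of the state.
- monitor.observe(): the state, without advancing time (a new reading comes with each control period).
- vision.read_camera(name): name is "side" or "top"; returns the picture (420x560x3 uint8, red, green, blue); there is no depth.
- vision.get_calibration(name): a dict with "K" (3x3 intrinsics, pixels), "k1" (the pictures are not rectified: a ray, as slopes to the right and down, at radius r is drawn at 1 + k1 r^2 times it, then the intrinsics apply), "T" (4x4, takes a point from camera to world coordinates). Camera axes: x right, y up, looking along -z (the intrinsics and any distortion apply to the point x, -y, -z); pixel columns grow to the right and rows downward; lengths in m; the calibration is good to about 2 mm. A picture is of the moment at which its call begins. get_calibration takes no time and is no camera call.
- workorder.hand_in(): hands the job in; it is judged then, once.
The state is a dict: "time": time; "qpos": joint angles; "qvel": joint speeds; "joint_efforts": joint torques, N m; "tool_pos": TCP position; "tool_rot": TCP orientation; "contact_force": force on the tool from outside, world axes, zero at the start; "torque": the same for the moment, N m; "opening": finger opening in m; "grip_force": force on a finger pad.
Only numpy, scipy, OpenCV 4.12 (cv2) and the standard library are available. Lean on these libraries where they do the work, as an engineer would, in place of code of your own. Each camera call takes 0.05 s, during which the arm holds its last target. There are 200 camera calls.

## Working session

There is one attempt and no reset: what is moved stays moved. The work goes in short steps, Python scripts to look and compute and a tool call to move; the robot and the scene stay as the last step left them, time stands still between calls to the robot, and variables do not carry over. Pictures are saved under pics/ and viewed, at most 10 in all, crops included, and the job is handed in when it is done.

Besides the shell and the picture viewer there is one more tool, called after ">>>" as a command line: name --pt "numbers of a row" for each row, then --argument value for the rest. move_arm: Moves the arm, as the interface text tells. Its arguments: {"type":"object","properties":{"rows":{"type":"array","items":{"type":"array","items":{"type":"number"}}},"newtons":{"type":"number"}},"required":["rows"]}

```bash
mkdir -p pics; cat > h.py <<'E'
import numpy as np, cv2
from cell import monitor, vision, workorder
def snap(n,f):
    im=np.ascontiguousarray(vision.read_camera(n)[:,:,::-1]); cv2.imwrite(f'pics/{f}.png',im); return im
def crop(f,g,u0,v0,u1,v1,s):
    cv2.imwrite(f'pics/{g}.png',cv2.resize(cv2.imread(f'pics/{f}.png')[v0:v1,u0:u1],None,fx=s,fy=s,interpolation=cv2.INTER_CUBIC))
def dist(c): return np.array([c['k1'],0,0,0,0.])
def ray(n,u,v):
    c=vision.get_calibration(n);K=np.array(c['K'],float);T=np.array(c['T'])
    p=cv2.undistortPoints(np.array([[[u,v]]],float),K,dist(c))[0,0]
    return T[:3,3],T[:3,:3]@np.array([p[0],-p[1],-1])
def at(n,u,v,z):
    o,d=ray(n,u,v); return o+d*(z-o[2])/d[2]
def tri(a,b):
    A=np.zeros((3,3));y=np.zeros(3)
    for o,d in (ray(*a),ray(*b)):
        d=d/np.linalg.norm(d);P=np.eye(3)-np.outer(d,d);A+=P;y+=P@o
    return np.linalg.solve(A,y)
def proj(n,p):
    c=vision.get_calibration(n);T=np.array(c['T']);q=T[:3,:3].T@(np.array(p,float)-T[:3,3]);q=q*[1,-1,-1]
    return cv2.projectPoints(q.reshape(1,1,3),np.zeros(3),np.zeros(3),np.array(c['K'],float),dist(c))[0][0,0]
E
python3 -c "
from h import *
a=snap('side','s0');b=snap('top','t0')
for n in('side','top'):print(vision.get_calibration(n))
print(monitor.observe())"
```

```text
{'K': array([[395.26466323,   0.        , 280.48847015],
       [  0.        , 395.26466323, 208.49021287],
       [  0.        ,   0.        ,   1.        ]]), 'k1': 0.03168678636077213, 'T': array([[ 0.85613291,  0.2862649 , -0.43021953,  0.13400854],
       [-0.51673964,  0.48081408, -0.70837699, -0.69170105],
       [ 0.00407214,  0.82877634,  0.55956518,  0.67041338],
       [ 0.        ,  0.        ,  0.        ,  1.        ]])}
{'K': array([[469.65295613,   0.        , 280.82140791],
       [  0.        , 469.65295613, 210.09060163],
       [  0.        ,   0.        ,   1.        ]]), 'k1': -0.13805012781882658, 'T': array([[-0.02437689,  0.98338584, -0.17988344,  0.38326386],
       [-0.99932818, -0.02889584, -0.02254377,  0.04822555],
       [-0.02736711,  0.17921304,  0.98342957,  1.29343772],
       [ 0.        ,  0.        ,  0.        ,  1.        ]])}
{'time': 0.1, 'qpos': array([ 1.18501505e+00,  3.42652483e-01,  1.52489836e+00, -2.14248004e-05,
        1.27539919e+00, -1.46021699e-01]), 'qvel': array([ 8.75450745e-05, -1.28353754e-03, -2.38463992e-03,  8.46480968e-04,
       -7.48097360e-04, -2.16163157e-03]), 'joint_efforts': array([ 5.37256146e-04, -4.31998980e+01, -2.44699323e+01,  7.17605744e-02,
        5.25038852e-02, -8.11813857e-05]), 'tool_pos': array([0.12453274, 0.50965258, 0.22612283]), 'tool_rot': array([-3.14024674e+00, -1.77233045e-04,  2.90183921e+00]), 'contact_force': array([-0.8808493 ,  0.23385979, -0.44723243]), 'torque': array([ 0.03255216,  0.00402599, -0.0157288 ]), 'grip_force': 0.0, 'opening': 0.0920852203972592}
```

View pics/t0.png

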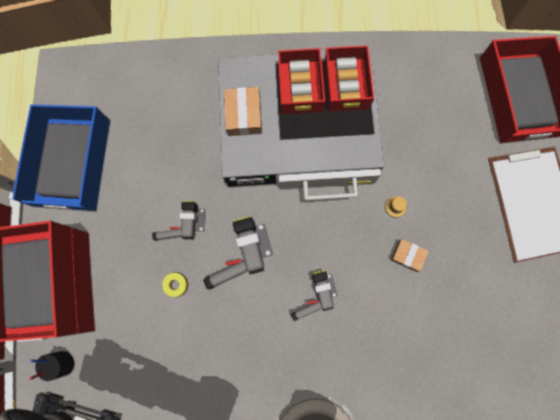

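View pics/s0.png

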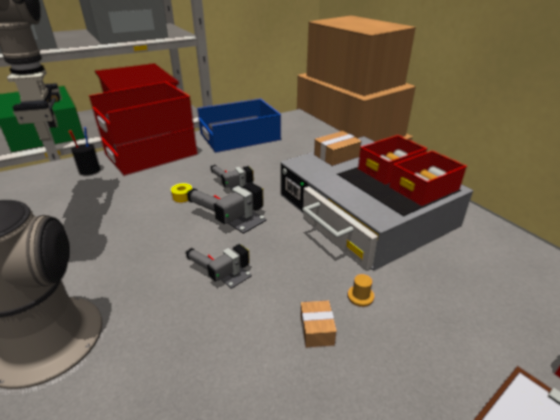

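Three scanner guns appear in the top view, at about (185,222), (240,255) and (318,297). The middle one is clearly the largest, and it lies just short of the yellow roll at (174,285). I'll enlarge it to confirm.

```bash
python3 -c "
from h import *
crop('t0','t0a',140,190,300,310,5); crop('t0','t0b',210,130,430,275,3.6);crop('s0','s0a',160,150,290,250,6)"
```

```text
(no output)
```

View pics/t0a.png

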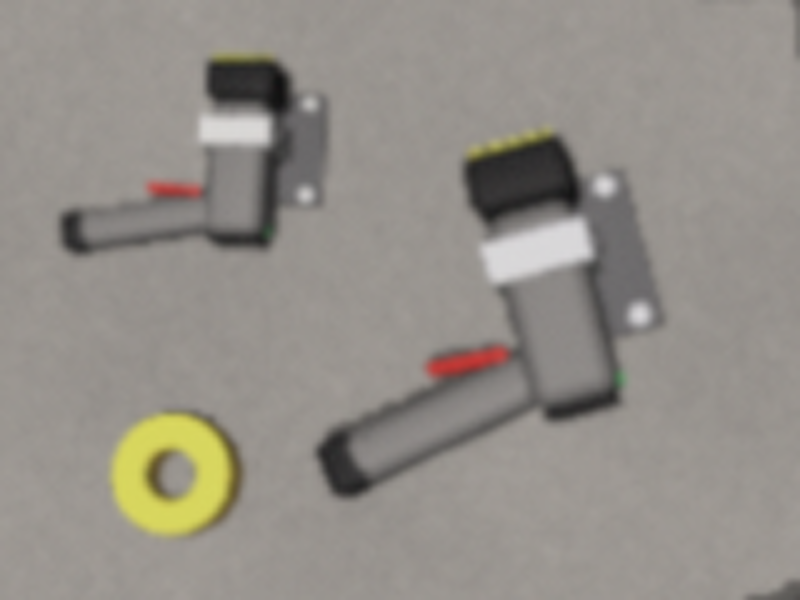

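View pics/t0b.png

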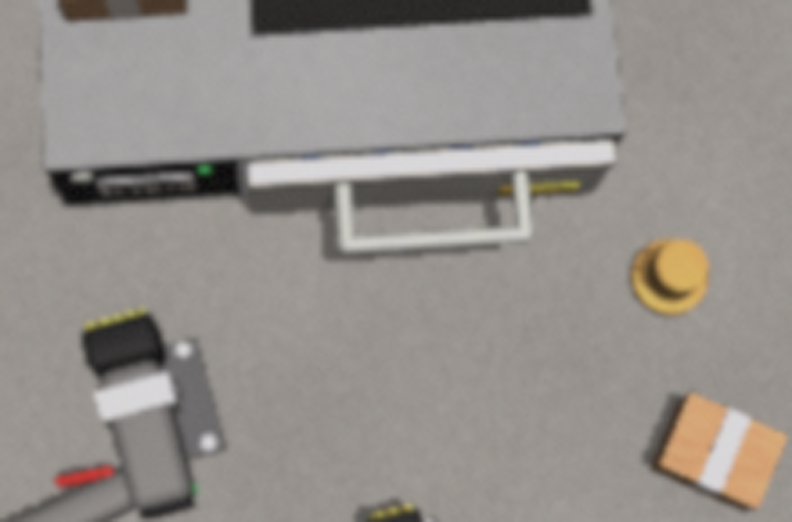

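View pics/s0a.png

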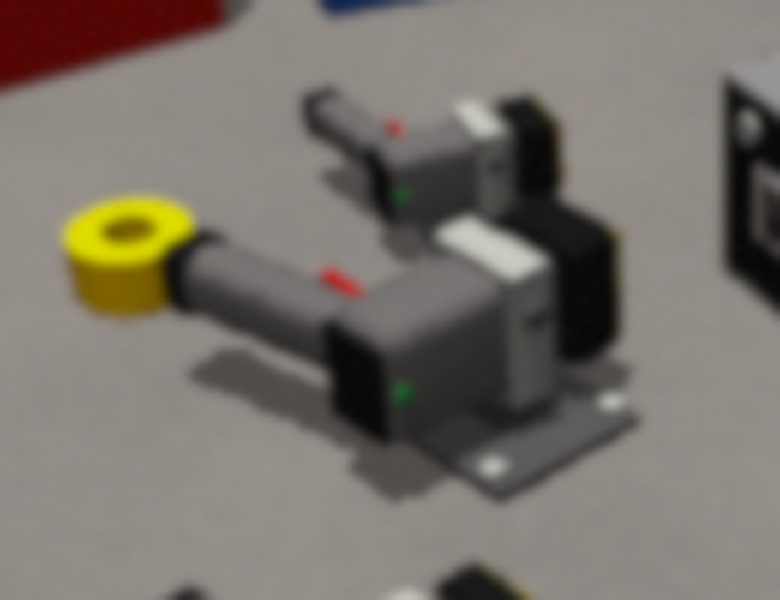

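```bash
python3 -c "
from h import *
np.set_printoptions(precision=4,suppress=True)
A=lambda u,v,z:at('top',140+u/5-.4,190+v/5-.4,z)
B=lambda u,v,z:at('top',210+u/3.6-.36,130+v/3.6-.36,z)
for nm,u,v,z in [('butt',333,470,.062),('back1',375,490,.062),('back2',535,405,.062),('fr1',350,432,.062),('fr2',510,362,.062),('tip',430,370,.073),('tipface',428,360,.073),('hinge',508,353,.073),('roll',175,473,.035),('barrelback1',550,412,.09),('barrelfront', 500,290,.098),('smallbutt',75,230,.05),('smallbar',240,240,.06)]: print(nm,A(u,v,z))
for nm,u,v,z in [('edgeL',48,168,.12),('edgeR',622,133,.12),('h1',343,242,.09),('h2',530,233,.09),('frontL',249,185,.098),('frontR',614,161,.098),('bush',682,265,.055),('carton',722,450,.045)]: print(nm,B(u,v,z))
# edge yaw
l,r=B(48,168,.12),B(622,133,.12);d=l-r;print(np.linalg.norm(d),np.arctan2(-d[0],d[1]),(l+r)/2)
# butt triangulate w/ side
S=lambda u,v:('side',160+u/6-.4,150+v/6-.4)
T=lambda u,v:('top',140+u/5-.4,190+v/5-.4)
print(tri(T(430,370),S(325,278)), tri(T(508,353),S(362,295)))
"
```

```text
butt [0.4185 0.2768 0.062 ]
back1 [0.4076 0.2546 0.062 ]
back2 [0.4502 0.17   0.062 ]
fr1 [0.4381 0.2677 0.062 ]
fr2 [0.473  0.1828 0.062 ]
tip [0.469  0.2236 0.073 ]
tipface [0.4742 0.2246 0.073 ]
hinge [0.4769 0.1826 0.073 ]
roll [0.419  0.3681 0.035 ]
barrelback1 [0.4449 0.1596 0.09  ]
barrelfront [0.5074 0.1836 0.098 ]
smallbutt [0.5504 0.421  0.05  ]
smallbar [0.5415 0.3275 0.06  ]
edgeL [0.6912 0.2228 0.12  ]
edgeR [ 0.7046 -0.1907  0.12  ]
h1 [0.6367 0.0119 0.09  ]
h2 [ 0.6394 -0.1244  0.09  ]
frontL [0.6794 0.079  0.098 ]
frontR [ 0.6897 -0.1878  0.098 ]
bush [ 0.6192 -0.2424  0.055 ]
carton [ 0.4807 -0.2654  0.045 ]
0.41370863812184694 0.032341870942611296 [0.6979 0.0161 0.12  ]
[0.4685 0.2248 0.0666] [0.473  0.1832 0.0788]
```

The top crop confirms that the largest scanner has its red trigger at crop (430–508, 353–370) and its butt at crop (333,470). That puts squeeze at about (0.455, 0.199) with its x axis at 24.6°; the grip width and trigger extent match the given sizes. The cabinet edge is at about (0.698, 0.016) with yaw near 0.03, and the handle is at about (0.637, -0.056). I'll move above the scanner.

>>> move_arm --pt "33 -31 0 -0.09 -1" --pt "33 -31 0 -0.09 -1" --pt "33 -31 0 -0.09 -1" --pt "33 -31 0 -0.09 -1" --pt "33 -31 0 -0.09 -1" --pt "33 -31 0 -0.09 -1" --pt "33 -31 0 -0.09 -1" --pt "33 -31 0 -0.09 -1" --pt "33 -30 0 -0.09 -1" --pt "31 -28 0 -0.09 -1" --pt "0 0 0 0 -1" --pt "0 0 0 0 -1" --newtons 20

```text
time: 1.3
tool_pos: [0.4527, 0.2034, 0.2261]
tool_rot: [-3.14, -0.001, 2.0]
contact_force: [-0.9, 1.2, -0.4]
opening: 0.0918
grip_force: 0.0
```

>>> move_arm --pt "0 0 -40 0 -1" --pt "0 0 -40 0 -1" --pt "0 0 -30 0 -1" --pt "0 0 -20 0 -1" --pt "0 0 -15 0 -1" --pt "0 0 -15 0 -1" --pt "0 0 -10 0 -1" --pt "0 0 -10 0 -1" --pt "0 0 0 0 -1" --pt "0 0 0 0 -1"

```text
time: 2.3
tool_pos: [0.4527, 0.2043, 0.047]
tool_rot: [3.141, 0.0, 2.002]
contact_force: [0.4, -0.1, -0.2]
opening: 0.0918
grip_force: 0.0
```

```bash
python3 -c "
from h import *
snap('top','t1');crop('t1','t1a',160,190,290,290,6)"
```

```text
(no output)
```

View pics/t1a.png

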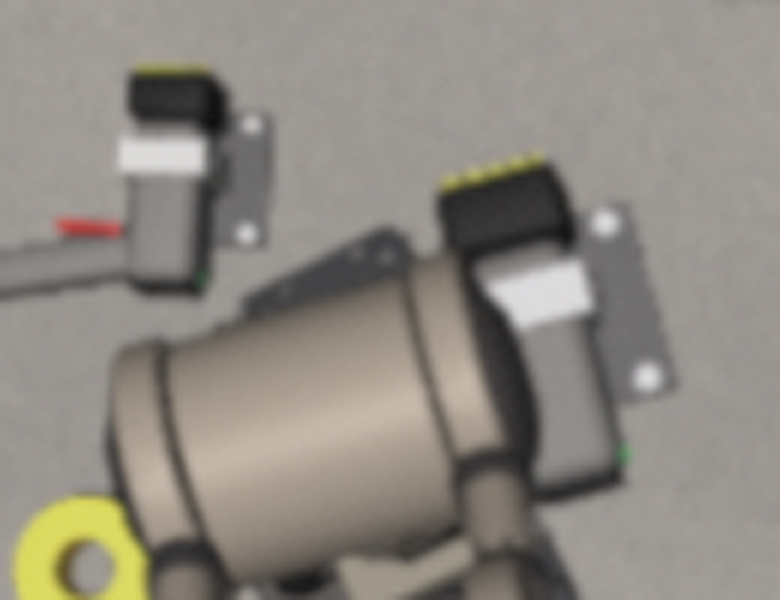

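The arm hides the grip in this view, but there is no contact force, so the fingers straddle it freely. I'll close gently and read the opening.

>>> move_arm --pt "0 0 0 0 -0.3" --pt "0 0 0 0 0" --pt "0 0 0 0 0.1" --pt "0 0 0 0 0.2" --pt "0 0 0 0 0.3" --pt "0 0 0 0 0.4" --pt "0 0 0 0 0.4" --pt "0 0 0 0 0.4" --newtons 20

```text
time: 3.15
tool_pos: [0.4518, 0.2038, 0.0469]
tool_rot: [-3.14, -0.0, 2.002]
contact_force: [-2.7, -1.0, 3.4]
opening: 0.0356
grip_force: 19.9
```

>>> move_arm --pt "0 0 0 0 0.6" --pt "0 0 0 0 0.6" --pt "0 0 0 0 0.6" --newtons 28

```text
time: 3.45
tool_pos: [0.4518, 0.2038, 0.0469]
tool_rot: [-3.14, -0.0, 2.002]
contact_force: [-3.1, -0.3, 5.4]
opening: 0.0355
grip_force: 27.9
```

```bash
python3 -c "
from h import *
snap('side','s1');crop('s1','s1a',150,120,290,225,5.5)"
```

```text
(no output)
```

View pics/s1a.png

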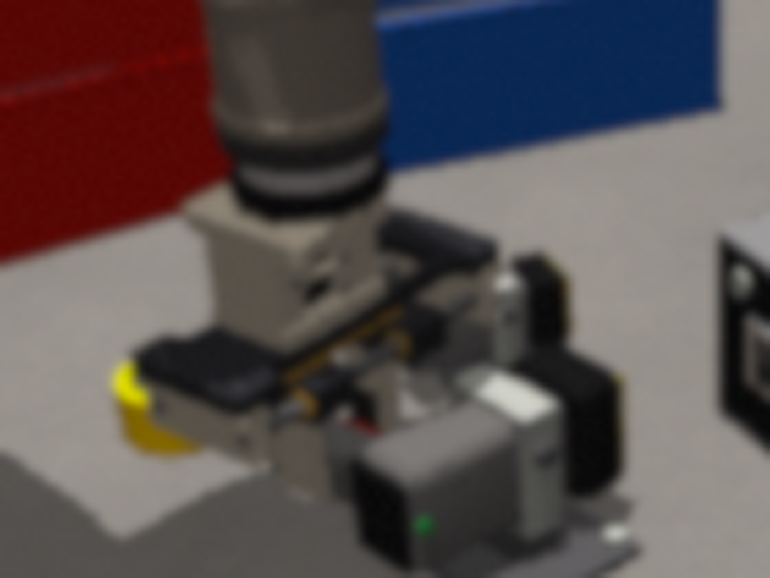

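The fingers straddle the grip with the trigger pressed, at 35.5 mm opening against the expected 36. Next I'll release, rise and travel to the handle.

>>> move_arm --pt "0 0 0 0 -1" --pt "0 0 0 0 -1" --pt "0 0 0 0 -1" --pt "0 0 0 0 -1" --pt "0 0 0 0 -1" --pt "0 0 20 0 -1" --pt "0 0 40 0 -1" --pt "0 0 48 0 -1" --pt "0 0 45 0 -1" --pt "0 0 0 0 -1" --newtons 30

```text
time: 4.5
tool_pos: [0.4554, 0.205, 0.2056]
tool_rot: [3.13, 0.002, 2.002]
contact_force: [0.0, -0.0, -0.2]
opening: 0.0914
grip_force: 0.0
```

>>> move_arm --pt "24 -33 0 -0.05 0.43" --pt "24 -33 0 -0.05 0.43" --pt "24 -33 0 -0.05 0.43" --pt "24 -33 0 -0.05 0.43" --pt "24 -33 0 -0.05 0.43" --pt "24 -33 0 -0.05 0.43" --pt "24 -33 0 -0.05 0.43" --pt "17 -29 0 -0.05 0.43" --pt "0 0 0 0 0.43" --pt "0 0 0 0 0.43"

```text
time: 5.5
tool_pos: [0.637, -0.0563, 0.1982]
tool_rot: [-3.139, -0.001, 1.601]
contact_force: [0.6, 0.4, -0.1]
opening: 0.0263
grip_force: 0.0
```

```bash
python3 -c "
from h import *
im=snap('top','t2');s=cv2.imread('pics/t2.png')[190:300,150:290]
h=cv2.cvtColor(s,cv2.COLOR_BGR2HSV);m=((h[...,0]<8)|(h[...,0]>172))&(h[...,1]>140);y,x=np.nonzero(m)
print([(x[i]+150,y[i]+190) for i in range(0,len(x),8)],len(x))
s=cv2.imread('pics/t0.png')[190:300,150:290]
h=cv2.cvtColor(s,cv2.COLOR_BGR2HSV);m=((h[...,0]<8)|(h[...,0]>172))&(h[...,1]>140);print(m.sum())
snap('side','s2');crop('s2','s2a',250,130,430,270,4.2)
print(proj('side',(.6375,-.056,.09)))"
```

```text
[(np.int64(171), np.int64(227)), (np.int64(176), np.int64(228)), (np.int64(232), np.int64(261)), (np.int64(240), np.int64(261)), (np.int64(234), np.int64(262)), (np.int64(229), np.int64(263)), (np.int64(228), np.int64(264))] 52
52
[320.43942389 220.94872011]
```

View pics/s2a.png

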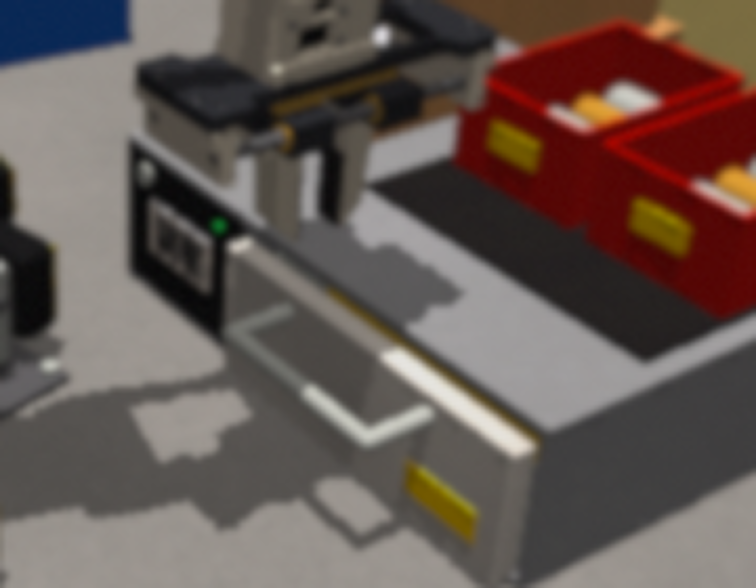

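The trigger has sprung back: its red pixel count is unchanged from the start. The bar's middle is at side pixel (321.5, 222) against a predicted (320.4, 221), so I'll descend onto it.

>>> move_arm --pt "0 0 -40 0 0.43" --pt "0 0 -35 0 0.43" --pt "0 0 -20 0 0.43" --pt "0 0 -10 0 0.43" --pt "0 0 -10 0 0.43" --pt "0 0 -10 0 0.43" --pt "0 0 -3 0 0.43" --pt "0 0 0 0 0.43"

```text
time: 6.4
tool_pos: [0.6377, -0.0559, 0.0718]
tool_rot: [3.141, 0.0, 1.602]
contact_force: [0.7, -0.9, 0.6]
opening: 0.0265
grip_force: 0.0
```

>>> move_arm --pt "0 0 0 0 0.6" --pt "0 0 0 0 0.75" --pt "0 0 0 0 0.9" --pt "0 0 0 0 0.9" --pt "0 0 0 0 0.9" --newtons 30

```text
time: 6.9
tool_pos: [0.6363, -0.0561, 0.0723]
tool_rot: [-3.139, 0.0, 1.602]
contact_force: [-6.3, -1.2, 4.6]
opening: 0.011
grip_force: 30.0
```

Gripped: 11 mm opening on the 12 mm bar. I'll pull 75 mm along cabinet -x and look.

>>> move_arm --pt "-4 0 0 0 0.9" --pt "-7 -0.2 0 0 0.9" --pt "-8 -0.3 0 0 0.9" --pt "-8 -0.3 0 0 0.9" --pt "-8 -0.3 0 0 0.9" --pt "-8 -0.3 0 0 0.9" --pt "-8 -0.3 0 0 0.9" --pt "-8 -0.3 0 0 0.9" --pt "-8 -0.2 0 0 0.9" --pt "-8 -0.2 0 0 0.9" --pt "0 0 0 0 0.9" --pt "0 0 0 0 0.9"

```text
time: 8.1
tool_pos: [0.5641, -0.0588, 0.0724]
tool_rot: [3.138, 0.001, 1.601]
contact_force: [4.9, -0.9, -1.8]
opening: 0.0106
grip_force: 30.0
```

```bash
python3 -c "
from h import *
snap('top','t3');snap('side','s3')
a=cv2.imread('pics/t3.png')[140:240,260:400];b=cv2.imread('pics/s3.png')[140:270,260:410]
f=lambda i:cv2.resize(i,(400,int(i.shape[0]*400/i.shape[1])),interpolation=cv2.INTER_CUBIC)
a,b=f(a),f(b);a=cv2.copyMakeBorder(a,0,max(0,len(b)-len(a)),0,0,0);cv2.imwrite('pics/m3.png',np.hstack([a,b]))"
```

```text
(no output)
```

View pics/m3.png

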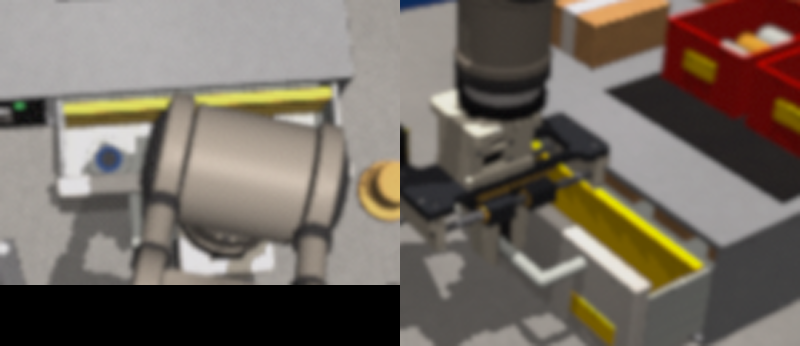

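```bash
python3 -c "
from h import *
np.set_printoptions(precision=1,suppress=True)
th=.032;R=np.array([[np.cos(th),-np.sin(th),0],[np.sin(th),np.cos(th),0],[0,0,1]]);O=np.array([.698,.016,0])
t=cv2.imread('pics/t3.png');s=cv2.imread('pics/s3.png')
W=lambda x,y,z:O+R@np.array([x,y,z])/1000
for y in (-180,-160,30,45):
  u=int(round(proj('top',W(-10,y,90))[0]));print('TOP y',y,'u',u,'edge v',proj('top',W(0,y,120))[1],'cap x=+5,0,-5,-10,-15,-20',[round(float(proj('top',W(x,y,90))[1]),1) for x in(5,0,-5,-10,-15,-20)])
  for v in range(165,182):print(v,t[v,u].tolist(),end=' ')
  print()
for y in (-185,-165,-140):
  u=int(round(proj('side',W(-10,y,90))[0]));print('SIDE y',y,'u',u,[np.round(proj('side',W(x,y,90)),1).tolist() for x in(5,-5,-15,-25)],'edge',proj('side',W(0,y,120)))
  v0=int(proj('side',W(-10,y,90))[1])
  for v in range(v0-14,v0+14):print(v,s[v,u].tolist(),end=' ')
  print()
"
```

```text
TOP y -180 u 371 edge v 167.17191551321568 cap x=+5,0,-5,-10,-15,-20 [168.4, 170.2, 172.0, 173.9, 175.7, 177.5]
165 [170, 169, 171] 166 [164, 163, 166] 167 [145, 146, 148] 168 [104, 106, 106] 169 [101, 111, 113] 170 [103, 152, 154] 171 [99, 203, 207] 172 [97, 219, 221] 173 [92, 212, 218] 174 [73, 169, 187] 175 [44, 106, 124] 176 [37, 82, 98] 177 [38, 80, 95] 178 [50, 81, 92] 179 [84, 101, 106] 180 [119, 126, 128] 181 [129, 134, 135] 
TOP y -160 u 363 edge v 167.61255096821492 cap x=+5,0,-5,-10,-15,-20 [168.8, 170.6, 172.5, 174.3, 176.1, 178.0]
165 [169, 169, 172] 166 [168, 167, 170] 167 [153, 154, 155] 168 [118, 120, 121] 169 [115, 120, 121] 170 [121, 140, 143] 171 [108, 173, 177] 172 [100, 215, 217] 173 [96, 218, 220] 174 [86, 194, 198] 175 [53, 121, 129] 176 [35, 79, 93] 177 [38, 83, 101] 178 [50, 92, 107] 179 [97, 123, 134] 180 [163, 177, 184] 181 [205, 211, 214] 
TOP y 30 u 291 edge v 171.97300427747413 cap x=+5,0,-5,-10,-15,-20 [173.1, 174.9, 176.7, 178.6, 180.4, 182.3]
165 [173, 173, 175] 166 [173, 173, 176] 167 [174, 173, 176] 168 [174, 173, 176] 169 [175, 174, 176] 170 [174, 
[... 1774 characters left out ...]
 241 [0, 76, 97] 242 [0, 76, 97] 243 [0, 78, 100] 244 [19, 86, 107] 245 [70, 111, 127] 246 [117, 143, 152] 
SIDE y -140 u 355 [[359.8, 226.3], [356.7, 227.6], [353.6, 228.9], [350.5, 230.3]] edge [359.7 217. ]
214 [131, 130, 132] 215 [100, 99, 100] 216 [75, 76, 77] 217 [69, 73, 77] 218 [69, 77, 84] 219 [65, 75, 86] 220 [60, 73, 86] 221 [62, 74, 87] 222 [78, 88, 96] 223 [97, 109, 113] 224 [100, 134, 135] 225 [79, 170, 173] 226 [27, 208, 212] 227 [0, 221, 226] 228 [0, 207, 219] 229 [0, 165, 182] 230 [0, 116, 136] 231 [0, 86, 107] 232 [0, 77, 98] 233 [0, 76, 97] 234 [0, 77, 98] 235 [0, 79, 100] 236 [0, 82, 105] 237 [0, 86, 110] 238 [0, 90, 115] 239 [0, 91, 116] 240 [0, 90, 116] 241 [0, 92, 117]
```

Both views put the divider about 6 mm in front of the edge (72 mm pulled, so it sat about 66 behind, which is within the stated range). I'll pull 5 mm more.

>>> move_arm --pt "-3 -0.1 0 0 0.9" --pt "-2 -0.1 0 0 0.9" --pt "0 0 0 0 0.9" --pt "0 0 0 0 0.9" --pt "0 0 0 0 0.9" --pt "0 0 0 0 0.9"

```text
time: 8.8
tool_pos: [0.5595, -0.0589, 0.0724]
tool_rot: [3.138, 0.001, 1.602]
contact_force: [5.2, -1.1, -1.3]
opening: 0.0114
grip_force: 30.0
```

```bash
python3 -c "
from h import *
th=.032;R=np.array([[np.cos(th),-np.sin(th),0],[np.sin(th),np.cos(th),0],[0,0,1]]);O=np.array([.698,.016,0])
W=lambda x,y,z:O+R@np.array([x,y,z])/1000
t=snap('top','t4');snap('side','s4')
for y in(-180,-160,30,45):
  u=int(round(proj('top',W(-10,y,90))[0]));v=np.arange(165,185);w=np.clip(t[165:185,u,1].astype(float)-t[165:185,u,0]-60,0,None);c=(w*v).sum()/w.sum()
  a,b=proj('top',W(0,y,90))[1],proj('top',W(-10,y,90))[1];print(y,round(-10*(c-a)/(b-a),1))
a=cv2.imread('pics/t4.png')[140:240,260:400];b=cv2.imread('pics/s4.png')[140:270,260:410]
f=lambda i:cv2.resize(i,(400,int(i.shape[0]*400/i.shape[1])),interpolation=cv2.INTER_CUBIC)
a,b=f(a),f(b);a=cv2.copyMakeBorder(a,0,max(0,len(b)-len(a)),0,0,0);cv2.imwrite('pics/m4.png',np.hstack([a,b]))
print({k:monitor.observe()[k] for k in('time','tool_pos','contact_force','grip_force')})"
```

```text
-180 -10.9
-160 -11.5
30 -11.6
45 -11.9
{'time': 8.9, 'tool_pos': array([ 0.5595038 , -0.05893621,  0.07238978]), 'contact_force': array([ 5.949285  , -0.31753608, -1.64019493]), 'grip_force': 30.002339780330658}
```

View pics/m4.png

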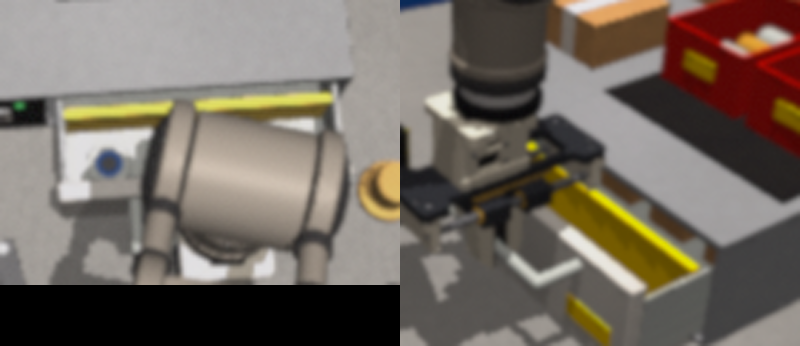

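The divider's full length is clear of the edge by about 11 mm, and the handle is held at 30 N. I'll hand in.

```bash
python3 -c "
from h import *
print(workorder.hand_in())"
```

```text
the job is handed in; nothing more can be done
None
```

I squeezed the largest scanner's trigger right in and let it go with the drawer shut. I then pulled the drawer out until the middle of the divider's top was about 11 mm in front of the cabinet edge, and handed in at about 9 s with the gripper still holding the handle at 30 N; no verdict came back.

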